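Hang the slide dipper to drip and count it

TASK

Take the slide dipper out of its staining jar and hang it by the eye of its handle on the upturned hook of the drip stand, so that it hangs freely and upright from the level part of the hook, and let go of it; work it on gently, without forcing it against the stand. Then log it on the tally counter: swing the counter's lever all the way to its stop and let it spring back. Leave the jars and the other things on the bench standing where they are.

Things in the scene. Friction and masses are not known exactly. Their poses are not given: they have to be found in the camera images.
- dipper: Bare steel slide dipper, 165 mm tall, 0.14 kg, loose, upright in jar_a. Origin: centre of underside; z up the handle, x square to the flat handle (along the eye's hole), y across it; x within 0.6 rad of world x. Basket 30 (x) by 50 (y) by 50 mm tall; above it a flat handle 26 mm wide (y), 6 mm thick (x), z = 50 to 165 mm, with a 14 mm round through hole, the eye, at z = 150 mm
- eye (a point): centre of the eye (14 mm hole) near the top of the dipper's handle. The handle can be taken from above across its 26 mm width with the TCP 10 to 15 mm below the eye, fingers either side; the hook's bar then passes between the fingers
- jar_a: white plastic staining jar that holds the dipper: open box 50 (x) by 70 (y) by 65 mm tall, walls and floor 5 mm, loose, 0.5 kg. The basket stands in it with 5 mm of play all round. Origin: centre of its underside
- jar_b: a second jar of the same kind, empty, loose
- jar_c: a third jar of the same kind, empty, loose
- stand: Steel drip stand, fixed. Origin: on the bench straight below the hook's bend; x the way the hook points (towards the robot, within 0.4 rad of world -x), z up. Base x = -85 to 65, 100 mm wide, 14 high. Round 10 mm bar: post at x = -55 mm up to z = 195, then level along +x (axis z = 195) to the bend at x = 0, then rising 38 degrees above level for 34 mm to a round tip
- hook_bend (a point): axis of the hook's bar at the bend, where the level part (55 mm long, from the post) meets the rising tip. Nothing stands above the post
- hook_tip (a point): End of the bar's axis at the tip (the round end reaches 5 mm farther), 26.8 mm ahead of and 20.9 mm above the bend. Held upright, the eye jams on the tip: tilt the dipper (it may face either way) so that its hole lines up with the rising tip (handle top back towards the post, basket out ahead), slide to the bend, then bring it upright on the level part
- counter: grey desk tally counter, fixed, 90 (x) by 120 (y) by 55 mm tall. Origin: centre of its underside; its x is within 0.35 rad of world x
- lever (a joint): angle of the counter's lever about its upright pivot: 0 at rest, 0.9 rad at its stop; grows anticlockwise seen from above. A spring takes it back to rest when let go; pushing the post takes about 1 N at the start and 3 N at the stop
- lever_pivot (a point): the lever's pivot axis, on top of the counter at its centre, 60 mm above the bench
- lever_post (a point): Middle of the top face of the lever's white upright post: 14 mm in diameter, top 94 mm above the bench, 65 mm from the pivot, on the end of a flat steel arm (top 66 mm above the bench). At rest the arm lies 0.45 rad to the +y side of the counter's own -x (towards the robot); it swings from +y to -y, to 0.45 rad on the other side
- bottle: bystander: amber bottle, 64 mm diameter, 130 mm tall, loose
- slide_box: bystander: flat blue slide box, 80 by 140 mm, 30 mm tall, loose
- pipette: bystander: white pipette lying on the bench, 230 mm long, 16 mm high, loose
- marker: bystander: marker pen lying on the bench, 125 mm long, 11 mm high, loose
- beaker: bystander: clear plastic beaker, 68 mm diameter, 85 mm tall, loose
Not all that is in view belongs to the job. There is more than one size of the dipper; the one meant has the size given above.

How it is judged (in metres and radians):
On the way, in this order (a step that is already met when the one before it is completed fails the run):
1. the dipper hangs by its eye on the level part of the hook, let go (x of eye in the frame of stand between -0.052 and 0.01 m and y of eye in the frame of stand between -0.008 and 0.008 m and z of eye in the frame of stand between 0.187 and 0.2 m and angle between dipper's own z axis and vertical below 0.3 rad and contact force between the fingers and dipper below 0.1 N and linear speed of dipper below 0.05 m/s), for 0.3 s.
2. the counter's lever is swung to its stop (value of joint lever above 0.85 rad), for 0.05 s.
At the end, for the whole second after the job is handed in: The eye rests on the level bar (52 mm behind to 10 mm ahead of the bend, within 8 mm sideways, 8 mm below to 5 mm above its axis), the dipper let go, still, within 0.3 rad of upright; after that the lever passed 0.85 rad and is back below 0.06 rad (all of step 1 and value of joint lever below 0.06 rad); the robot touches nothing.
It fails at once if the dipper is forced against the drip stand (over 30 N) (contact force between dipper and stand above 30 N).
It fails at once if a jar is shifted by more than 40 mm or tipped (distance of any of jar_a, jar_b, jar_c from where it was at the start of the episode above 0.04 m or angle between any of jar_a, jar_b, jar_c's own z axis and vertical above 0.6 rad).
It fails at once if another thing on the bench is shifted by more than 40 mm (distance of any of bottle, slide_box, pipette, marker, beaker from where it was at the start of the episode above 0.04 m).
It also fails if it takes over 70 s, if anything falls off the work surface, if the arm or the gripper's body presses on something with over 40 N, if the wrist force passes 120 N, or if a joint passes its speed limit or range.

ROBOT

A 6-joint arm with a two-finger parallel gripper is mounted at the origin on the work surface. World frame = base frame: x ahead of the robot, y to its left, z up, the work surface at z = 0. Lengths are in mm, angles in rad, forces in N, time in s.
With the tool pointing down it reaches from about 350 to 875 mm from the base axis. Payload 4.2 kg.
Tool frame: the origin (TCP) lies between the finger pads, 19 mm behind the fingertips; this is the grasp point; z points along the fingers, y is the line along which they close (so a half turn about z gives the same grasp; the last joint's range is limited). The gripper opens to 85 mm and grips with 20 to 120 N. Pads are 22 mm wide; open, the fingers measure 114 mm over their backs; the gripper's body (76 mm by 85 mm) begins 54 mm behind the grasp point. The pads swing forward as they close: fully open they stand 13 mm farther back than shut.
Start: joints at [1.399, 0.385, 0.008, 0, -1.194, -0.259], TCP at [260.965, 567.888, 250.012] pointing down, gripper open.
Joint ranges: [-3.14, 3.14], [-1.21, 2.06], [-1.07, 1.41], [-3.16, 2.05], [-2.99, -0.16], [-3.1, 3.1]. Speed limits (rad/s): [2.79, 2.79, 3.14, 3.14, 3.14, 3.14].

INTERFACE

Orientations are given as a unit quaternion [x, y, z, w].
In Python, from bench import read_state, get_image, get_calibration, job_done gives the robot as it stands.
- The arm moves only by the shell command python3 -m creep 'ROWS'. ROWS is a JSON object of lists of equal length, an entry for each row: "translation": the shift along the world's x, y, z in cm, a list of three; "delta_rot": the turn, a rotation vector about the world's x, y, z in degrees, a list of three; "hand": the finger opening in cm, from 0 to 8.54. A call has 1 to 8 rows; each row is the pose to reach, as a shift and turn from the pose commanded when the call began; what a row does not reach only later rows make up. A row lasts 1/8 s, in which the tool goes at most 62.5 mm and 10.7 degrees, less where a joint would pass 70% of its speed; a pose out of reach is approached as far as the arm can. A call with a gripper value outside its range is refused whole. The fingers move at their own pace and stop on an object; the grip force is fixed at half the most. Time passes only in rows, so rows that repeat a pose let the fingers close. It gives the time, the measured TCP pose, the force, the opening and the grip force at its end, in the units of the state.
- read_state(): the state, without advancing time (a new reading comes with each control period).
- get_image(name): name is "scene" or "top" or "wrist"; returns (picture, depth): 480x640x3 uint8, red, green, blue; 480x640 float32, mm along the optical axis (not along the pixel's ray), 0 where there is no reading.
- get_calibration(name): a dict with "intrinsics" (3x3 intrinsics, pixels), "dist" ([k1, k2, p1, p2, k3] as OpenCV has them; the pictures are not rectified), "xyz" and "attitude" of the camera in the world. Camera axes: x right, y down, z forward; pixel columns grow to the right and rows downward; lengths in mm; the calibration is good to about 2 mm. A picture is of the moment at which its call begins: read the wrist's pose just before it. get_calibration takes no time and is no camera call; for the wrist camera it gives the pose at the moment of the call.
- job_done(): hands the job in; it is judged then, once.
The state is a dict: "clock": time; "joints": joint angles; "joint_vel": joint speeds; "joint_efforts": joint torques, N m; "position": TCP position; "ee_rot": TCP orientation; "contact_force": force on the tool from outside, world axes, zero at the start; "wrist_torque": the same for the moment, N m; "gripper_width": finger opening in mm; "grasp_force": force on a finger pad.
Only numpy, scipy, OpenCV 4.12 (cv2) and the standard library are available. Lean on these libraries where they do the work, as an engineer would, in place of code of your own. Each camera call takes 0.05 s, during which the arm holds its last target. There are 200 camera calls.

## Working session

There is one attempt and no reset: what is moved stays moved. The work goes in short steps, Python scripts to look and compute and a shell command to move; the robot and the scene stay as the last step left them, time stands still between calls to the robot, and variables do not carry over. Pictures are saved under pics/ and viewed, at most 14 in all, crops included, and the job is handed in when it is done.

```bash
mkdir -p pics; cat > h.py <<'E'
import numpy as np, cv2
from scipy.spatial.transform import Rotation as R
from bench import *
def att(c):
    a=np.array(c["attitude"],float)
    return a if a.shape==(3,3) else R.from_quat(a).as_matrix()
def rays(c,uv):
    K=np.array(c["intrinsics"],float);d=np.array(c["dist"],float)
    p=cv2.undistortPoints(np.array(uv,float).reshape(-1,1,2),K,d).reshape(-1,2)
    return np.c_[p,np.ones(len(p))]
def onplane(c,uv,z):
    r=rays(c,uv)@att(c).T;o=np.array(c["xyz"],float)
    return o+r*((z-o[2])/r[:,2])[:,None]
def cloud(c,D):
    v,u=np.mgrid[0:480,0:640]
    r=rays(c,np.c_[u.ravel(),v.ravel()])*D.reshape(-1,1)
    return (r@att(c).T+np.array(c["xyz"],float)).reshape(480,640,3)
def proj(c,P):
    Rm=att(c);t=-Rm.T@np.array(c["xyz"],float)
    return cv2.projectPoints(np.array(P,float).reshape(-1,1,3),cv2.Rodrigues(Rm.T)[0],t,np.array(c["intrinsics"],float),np.array(c["dist"],float))[0].reshape(-1,2)
E
python3 - <<'E'
from h import *
for n in("top","scene"):
    c=get_calibration(n);print(n,c)
    im,D=get_image(n);np.savez(n,im=im,D=D);cv2.imwrite(f"pics/{n}.png",im[:,:,::-1])
print(read_state())
E
```

```text
top {'intrinsics': array([[522.59468177,   0.        , 321.73145314],
       [  0.        , 522.59468177, 240.95446846],
       [  0.        ,   0.        ,   1.        ]]), 'dist': array([-0.07189751,  0.        ,  0.        ,  0.        ,  0.        ]), 'xyz': array([ 416.94133214,   -5.12316111, 1449.48746801]), 'attitude': array([ 0.70733527, -0.70521285,  0.03444433, -0.03413558])}
scene {'intrinsics': array([[538.21859855,   0.        , 316.58734455],
       [  0.        , 538.21859855, 239.75945774],
       [  0.        ,   0.        ,   1.        ]]), 'dist': array([0.02273507, 0.        , 0.        , 0.        , 0.        ]), 'xyz': array([1102.83080678, -661.88817007,  978.95186836]), 'attitude': array([ 0.86908017,  0.30798534, -0.13860772, -0.36143129])}
{'clock': 0.1, 'joints': array([ 1.39860958e+00,  3.85508717e-01,  6.73977916e-03, -4.31090217e-04,
       -1.19399716e+00, -2.58620587e-01]), 'joint_vel': array([ 0.00112139, -0.00194475,  0.00060487,  0.00058885,  0.00059706,
        0.00025525]), 'joint_efforts': array([-3.46643865e-04, -3.93320417e+01,  1.88927758e+01,  4.19802144e+00,
       -2.62880843e-03,  3.53908902e-06]), 'position': array([260.77117344, 567.45922468, 249.00508389]), 'ee_rot': array([ 9.76872703e-01, -2.13819346e-01, -1.57608332e-04,  9.92619875e-04]), 'contact_force': array([-0.13197368,  0.28908883, -1.40644299]), 'wrist_torque': array([ 0.04117434, -0.0826019 , -0.00315378]), 'grasp_force': 0.0, 'gripper_width': 85.9146030301123}
```

View pics/top.png

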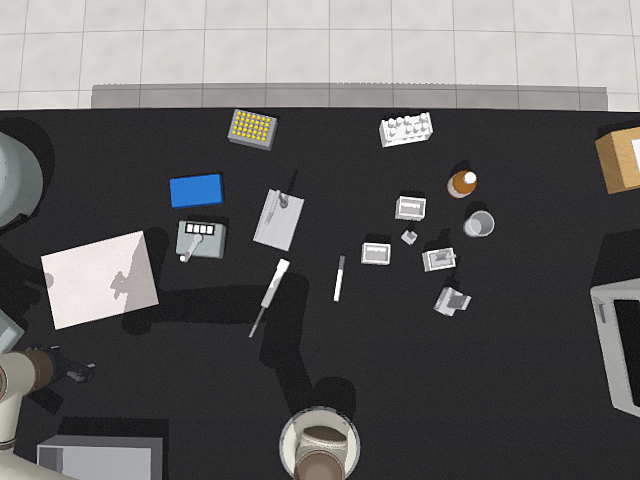

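View pics/scene.png

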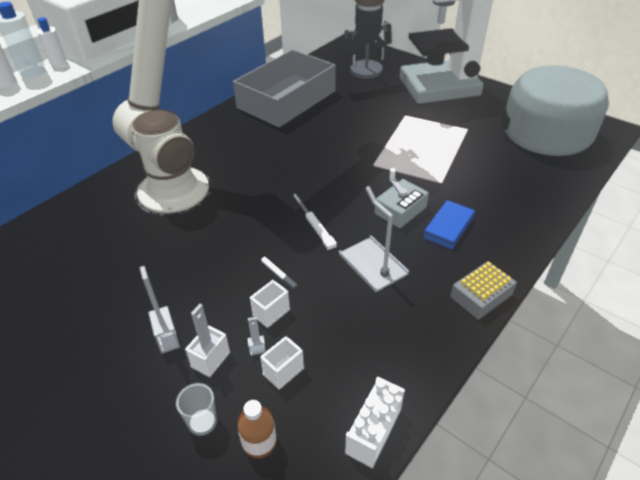

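The top view shows the dipper in jar_a at about (440,259). A larger decoy lies at (452,300) and a small one stands at (409,237). The stand is at (280,215), and the counter is at (200,240) with its post near (183,258). In the scene view the eye is near (200,312) and the hook tip near (370,188).

```bash
python3 - <<'E'
from h import *
def rect(P):
    r=cv2.minAreaRect(P[:,:2].astype(np.float32));return np.round(r[0],1),np.round(r[1],1),round(r[2],1)
S={}
for n in("top","scene"):
    z=np.load(n+".npz");c=get_calibration(n);S[n]=(c,z["im"],z["D"],cloud(c,z["D"]))
def near(n,x,y,r,z0,z1):
    X=S[n][3];m=(np.hypot(X[...,0]-x,X[...,1]-y)<r)&(X[...,2]>z0)&(X[...,2]<z1);return X[m],m
for n,uv in (("top",[(440,259),(443,254),(452,300),(409,237),(283,200),(270,225),(183,258),(200,240),(290,180)]),("scene",[(200,312),(208,350),(370,188),(388,225),(386,270),(394,173)])):
    X=S[n][3]
    for u,v in uv: print(n,(u,v),np.round(X[v,u]))
# top bench residual
X=S["top"][3];print("bench z",np.median(X[330:360,400:500,2]))
X=S["scene"][3];print("bench z scene",np.median(X[400:440,50:150,2]))
c,im,D,X=S["top"]
for n in("top","scene"):
  x,y,_=onplane(S["top"][0],[(439,259)],65)[0]
  P,m=near(n,x,y,60,58,72);print(n,"jarA rim",len(P),rect(P),P.mean(0))
  P,m=near(n,x,y,60,90,180);print(n,"handle",len(P),rect(P) if len(P)>3 else 0,P.mean(0),P[:,2].max())
  x,y,_=onplane(S["top"][0],[(280,218)],14)[0]
  P,m=near(n,x,y,130,5,22);print(n,"base",len(P),rect(P),P.mean(0))
  P,m=near(n,x,y,130,150,230);print(n,"bar",len(P),P.mean(0) if len(P) else 0)
  x,y,_=onplane(S["top"][0],[(201,240)],55)[0]
  P,m=near(n,x,y,90,45,60);print(n,"counter",len(P),rect(P),P.mean(0))
  P,m=near(n,x,y,90,78,110);print(n,"post",len(P),P.mean(0) if len(P) else 0,np.median(P[:,2]) if len(P) else 0)
# crops
t=cv2.resize(S["top"][1][160:320,160:320],None,fx=2.4,fy=2.4,interpolation=2)
t2=cv2.resize(S["top"][1][180:320,380:500],None,fx=2.74,fy=2.74,interpolation=2)
s=cv2.resize(S["scene"][1][170:310,330:470],None,fx=2.74,fy=2.74)
s2=cv2.resize(S["scene"][1][260:380,140:260],None,fx=2.8,fy=2.8)
cv=np.zeros((600,800,3),np.uint8)
for a,(y,x) in((t[:300],(0,0)),(t2[:300,:390],(0,400)),(s[:300],(300,0)),(s2[:300],(300,400))):cv[y:y+a.shape[0],x:x+a.shape[1]]=a
cv2.imwrite("pics/crops.png",cv[:,:,::-1])
E
```

```text
top (440, 259) [ 502. -311.  106.]
top (443, 254) [ 518. -331.   55.]
top (452, 300) [ 396. -344.   94.]
top (409, 237) [ 566. -243.   36.]
top (283, 200) [660.  98.  76.]
top (270, 225) [601. 138.  12.]
top (183, 258) [503. 357.  92.]
top (200, 240) [552. 318.  73.]
top (290, 180) [731.  85.  -0.]
scene (200, 312) [ 506. -316.  153.]
scene (208, 350) [ 522. -330.   56.]
scene (370, 188) [588. 128. 219.]
scene (388, 225) [663.  96. 173.]
scene (386, 270) [666. 102.  24.]
scene (394, 173) [514. 355.  89.]
bench z -0.3895462095002813
bench z scene 0.6793580055156667
top jarA rim 188 (array([ 506.7, -323. ]), array([50.2, 71.8]), 9.4) [ 506.84906905 -321.24311533   63.15270447]
top handle 52 (array([ 506. , -322.2]), array([ 6.2, 26.5]), 8.7) [ 504.89753531 -318.71759062  149.41334298] 175.25545265071446
top base 1535 (array([615. , 107.8]), array([233.6, 239.2]), 40.7) [609.02827265 113.83582801   9.23821522]
top bar 148 [622.12822456 113.81109192 201.27251561]
top counter 1246 (array([557.5, 326. ]), array([122.6,  91.1]), 85.2) [559.24430106 323.63975777  54.19102233]
top post 30 [506.02406436 356.86621786  90.39658435] 91.85898490747638
scene jarA rim 405 (array([ 509. , -322.9]), array([51.9, 72.9]), 9.7) [ 513.97413964 -326.52593685   63.85524363]
scene handle 362 (array([ 507.7, -322.1]), array([ 9.8, 27.4]), 7.6) [ 509.30822575 -323.16146636  135.11170105] 174.63377405269364
scene base 2068 (array([625.2, 109.6]), array([253.1, 249.1]), 62.3) [616.91860024 111.24091524   9.96826484]
scene bar 249 [632.57347841 109.04492815 195.45718175]
scene counter 902 (array([561.4, 324.9]), array([124.9,  93. ]), 84.9) [566.72609958 316.31115801  55.55475841]
scene post 37 [506.72853751 356.22605062  89.51445717] 90.2524203667507
```

View pics/crops.png

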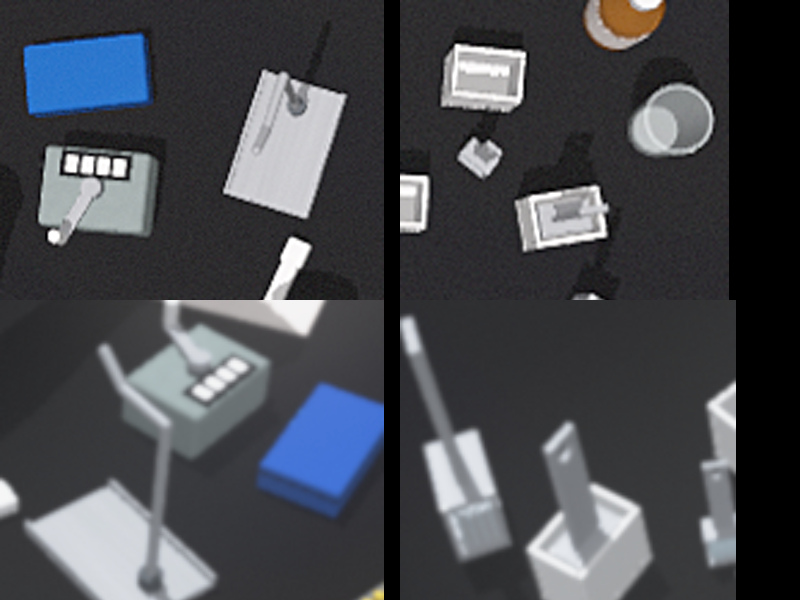

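The crops confirm the layout. The dipper's eye is visible in the handle, the hook rises towards the robot and left, and the lever post is the white dot at the near-left corner of the counter. Next I'll fit the bar.

```bash
python3 - <<'E'
from h import *
for n in("top","scene"):
    z=np.load(n+".npz");c=get_calibration(n);X=cloud(c,z["D"]);im=z["im"]
    x,y=630,108;m=(np.hypot(X[...,0]-x,X[...,1]-y)<80)&(X[...,2]>185)&(X[...,2]<235)
    P=X[m];print(n,len(P),P.min(0),P.max(0))
    m0=np.zeros_like(m);v,u=np.nonzero(m);print("px",u.min(),u.max(),v.min(),v.max())
    mu=np.median(P[:,:2],0)
    vx,vy,x0,y0=cv2.fitLine(P[:,:2].astype(np.float32),cv2.DIST_HUBER,0,.01,.01).ravel()
    s=-1 if vx>0 else 1;vx*=s;vy*=s
    t=(P[:,0]-x0)*vx+(P[:,1]-y0)*vy
    print("dir deg from -x",np.degrees(np.arctan2(-vy,-vx)),"pt",x0,y0,"t",t.min(),t.max())
    for a in np.arange(t.min(),t.max(),6):
        k=(t>=a)&(t<a+6)
        if k.any():print(round(a+3),k.sum(),np.round(np.median(P[k],0),1))
    # base by bright mask component containing plate
    g=im.min(2);pm=((g>130)&(np.abs(X[...,2]-12)<14)&(np.hypot(X[...,0]-630,X[...,1]-108)<125)).astype(np.uint8)
    pm=cv2.morphologyEx(pm,cv2.MORPH_OPEN,np.ones((3,3)))
    k,l,st,ce=cv2.connectedComponentsWithStats(pm);i=1+st[1:,4].argmax();vv,uu=np.nonzero(l==i)
    Q=onplane(c,np.c_[uu,vv],14)[:,:2].astype(np.float32);print("base",cv2.minAreaRect(Q),len(Q))
    # post column
    m=(np.hypot(X[...,0]-665,X[...,1]-98)<25)&(X[...,2]>40)&(X[...,2]<180);print("post",m.sum(),np.median(X[m],0))
E
```

```text
top 143 [578.90851386  98.6210226  188.73809985] [663.11763103 130.00633127 227.12876145]
px 265 279 190 223
dir deg from -x -17.423677 pt 620.3741 114.11509 t -43.88513123125464 43.74898106518447
-41 11 [659.3 101.5 197. ]
-35 10 [652.8 103.7 198.5]
-29 9 [648.3 105.9 198.3]
-23 10 [642.9 108.  198.2]
-17 10 [636.4 108.2 198.6]
-11 9 [631.1 110.4 197.1]
-5 10 [625.8 112.7 198.8]
1 11 [619.3 115.5 196.6]
7 8 [613.7 116.3 198.9]
13 11 [608.  117.2 199.4]
19 11 [602.7 121.5 203.9]
25 8 [596.3 121.  207.3]
31 10 [590.8 123.9 214.9]
37 9 [584.6 124.8 217.2]
43 6 [580.4 127.  219.7]
base ((616.0234375, 115.6857681274414), (101.90772247314453, 151.03961181640625), 72.81788635253906) 1716
post 32 [656.73583523 100.53140663 107.30418008]
scene 196 [578.88511224  95.44903915 185.01463392] [667.47703733 130.01958639 223.02304939]
px 366 392 186 220
dir deg from -x -17.679636 pt 623.9725 111.5016 t -44.79784593415184 47.46876694573022
-42 27 [663.8  99.4 194.7]
-36 11 [658.5 100.4 200.2]
-30 9 [653.  102.9 199. ]
-24 12 [646.2 104.6 199.3]
-18 11 [640.9 105.5 200. ]
-12 9 [636.3 109.1 199.5]
-6 11 [630.4 110.4 199.7]
0 10 [624.8 110.1 200.9]
6 11 [618.5 112.6 200.4]
12 12 [611.8 114.4 199.5]
18 15 [606.7 117.8 202.4]
24 14 [600.4 118.9 206.2]
30 16 [596.  120.7 212.3]
36 13 [590.  122.6 215. ]
42 13 [584.6 123.7 218.7]
48 2 [579.8 126.9 219.8]
base ((622.3483276367188, 114.13081359863281), (104.36784362792969, 153.45138549804688), 72.87775421142578) 1764
post 195 [663.92202854  98.60710068 113.82246812]
```

Measurements so far:

| Item | Position (mm) | Direction |
|---|---|---|
| Dipper | (507, -322) | yaw 8.7° |
| Hook bend | (608.5, 118) | pointing (-0.955, 0.297), i.e. 17.3° off -x |
| Lever post | about (505, 357) | |

Next I'll go above the dipper.

```bash
python3 -m creep '{"translation":[[24.6,-89,3],[24.6,-89,3],[24.6,-89,3],[24.6,-89,3],[24.6,-89,3],[24.6,-89,3],[24.6,-89,3],[24.6,-89,3]],"delta_rot":[[0,0,33.4],[0,0,33.4],[0,0,33.4],[0,0,33.4],[0,0,33.4],[0,0,33.4],[0,0,33.4],[0,0,33.4]],"hand":[8.5,8.5,8.5,8.5,8.5,8.5,8.5,8.5]}'
```

```text
clock: 1.1
position: [394.0, 84.2, 266.4]
ee_rot: [0.997, 0.076, 0.0, -0.0]
contact_force: [1.0, 1.1, -0.3]
gripper_width: 85.0
grasp_force: 0.0
```

```bash
python3 -m creep '{"translation":[[11.3,-40.7,3],[11.3,-40.7,3],[11.3,-40.7,3],[11.3,-40.7,3],[11.3,-40.7,3],[11.3,-40.7,3],[11.3,-40.7,3],[11.3,-40.7,3]],"delta_rot":[[0,0,0],[0,0,0],[0,0,0],[0,0,0],[0,0,0],[0,0,0],[0,0,0],[0,0,0]],"hand":[8.5,8.5,8.5,8.5,8.5,8.5,8.5,8.5]}'
python3 - <<'E'
from h import *
s=read_state();print(s["position"],s["joints"])
c=get_calibration("wrist");T=R.from_quat(s["ee_rot"]).as_matrix();print("cam in tool",T.T@(c["xyz"]-s["position"]),"\n",T.T@att(c))
im,D=get_image("wrist");np.savez("w1",im=im,D=D,xyz=c["xyz"],att=c["attitude"]);cv2.imwrite("pics/w1.png",im[:,:,::-1])
X=cloud(c,D);m=(np.hypot(X[...,0]-507,X[...,1]+322)<40)&(X[...,2]>150)&(X[...,2]<180)
if m.sum()>5: print(m.sum(),cv2.minAreaRect(X[m][:,:2].astype(np.float32)),np.median(X[m],0))
E
```

```text
clock: 2.1
position: [507.1, -323.5, 294.5]
ee_rot: [0.997, 0.074, -0.001, -0.0]
contact_force: [0.2, -0.1, -0.1]
gripper_width: 84.7
grasp_force: 0.0
[ 507.13232873 -323.50914078  294.47014321] [-2.98950167e-01  3.19153116e-01  2.19953047e-02  4.27558477e-06
 -1.27593310e+00  2.01745737e+00]
cam in tool [  82.06248732   -0.36339324 -124.02090178] 
 [[-7.16201206e-04 -9.48160586e-01 -3.17790798e-01]
 [ 9.99999743e-01 -6.67745347e-04 -2.61402164e-04]
 [ 3.56479027e-05 -3.17790903e-01  9.48160820e-01]]
431 ((507.6197509765625, -321.8410339355469), (7.069764137268066, 25.868295669555664), 9.231938362121582) [ 508.97705395 -321.74566776  169.6602592 ]
```

View pics/w1.png

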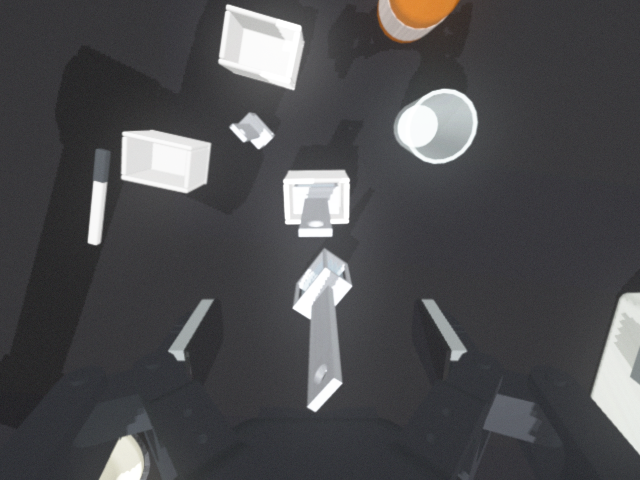

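The wrist view shows the dipper top at (316,232) in jar_a, between the fingers, and the tall decoy nearer at (325,390). Descending and gripping.

```bash
python3 -m creep '{"translation":[[0,0.15,-5],[0,0.15,-10],[0.05,0.15,-14],[0.05,0.15,-15.1],[0.05,0.15,-15.1],[0.05,0.15,-15.1],[0.05,0.15,-15.1],[0.05,0.15,-15.1]],"delta_rot":[[0,0,0.3],[0,0,0.3],[0,0,0.3],[0,0,0.3],[0,0,0.3],[0,0,0.3],[0,0,0.3],[0,0,0.3]],"hand":[8.5,8.5,8.5,8.5,8.5,5,2,2]}'
python3 -m creep '{"translation":[[0,0,0],[0,0,0],[0,0,0],[0,0,0]],"delta_rot":[[0,0,0],[0,0,0],[0,0,0],[0,0,0]],"hand":[2,2,2,2]}'
```

```text
clock: 3.15
position: [508.0, -319.4, 146.2]
ee_rot: [0.997, 0.079, 0.001, 0.0]
contact_force: [0.9, 0.5, -0.0]
gripper_width: 31.5
grasp_force: 0.0
clock: 3.65
position: [508.1, -319.7, 146.1]
ee_rot: [0.997, 0.079, 0.001, 0.001]
contact_force: [-0.6, -0.5, 4.5]
gripper_width: 25.0
grasp_force: 59.0
```

```bash
python3 -m creep '{"translation":[[0,0,2],[0,0,5],[0,0,9],[0,0,14],[0,0,17],[0,4,17],[0.5,9,17],[1,15,17]],"delta_rot":[[0,0,0],[0,0,0],[0,0,0],[0,0,0],[0,0,0],[0,0,0],[0,0,0],[0,0,-6]],"hand":[2,2,2,2,2,2,2,2]}'
python3 -m creep '{"translation":[[0.5,5.5,0],[1,11.5,0],[1.5,17,0],[2,22.5,0],[2.2,27,0],[2.5,30,0],[2.5,31,0],[2.5,31,0]],"delta_rot":[[0,0,-7],[0,0,-14],[0,0,-20],[0,0,-20.3],[0,0,-20.3],[0,0,-20.3],[0,0,-20.3],[0,0,-20.3]],"hand":[2,2,2,2,2,2,2,2]}'
python3 -m creep '{"translation":[[0,0,0],[0,0,0]],"delta_rot":[[0,0,0],[0,0,0]],"hand":[2,2]}'
python3 - <<'E'
from h import *
s=read_state();print(s["position"],s["joints"])
for n in("wrist","scene"):
    c=get_calibration(n);im,D=get_image(n);np.savez(n+"2",im=im,D=D,xyz=c["xyz"],att=c["attitude"]);cv2.imwrite(f"pics/{n}2.png",im[:,:,::-1])
a=cv2.imread("pics/wrist2.png");b=cv2.imread("pics/scene2.png")
cv2.imwrite("pics/two.png",np.hstack([cv2.resize(a,(400,300)),cv2.resize(b,(400,300))]))
E
```

```text
clock: 4.65
position: [516.8, -167.8, 313.4]
ee_rot: [1.0, 0.024, -0.002, -0.001]
contact_force: [1.7, 0.5, -1.2]
gripper_width: 25.0
grasp_force: 59.2
clock: 5.65
position: [542.0, 140.9, 314.1]
ee_rot: [0.989, -0.15, -0.001, 0.001]
contact_force: [-0.3, -0.1, -2.0]
gripper_width: 24.9
grasp_force: 59.2
clock: 5.9
position: [542.5, 139.7, 315.3]
ee_rot: [0.989, -0.151, -0.0, -0.0]
contact_force: [-0.1, 0.6, -0.9]
gripper_width: 25.1
grasp_force: 59.2
[542.51657148 139.71552838 315.28657736] [ 5.41258590e-01  2.34700603e-01 -4.31809961e-02 -1.19247079e-04
 -1.29301939e+00  7.26484481e-01]
```

View pics/two.png

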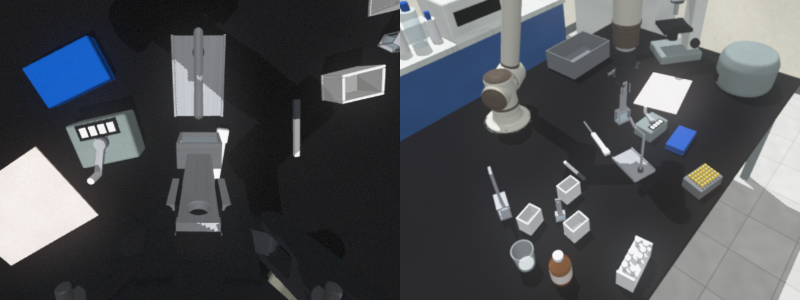

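The wrist view shows the hook (about x=317 in full pixels) lined up straight ahead of the dipper, with the eye visible at about (317,335). I'll measure both in the tool frame.

```bash
cat > rel.py <<'E'
from h import *
def rel(tag,view=False):
    s=read_state();c=get_calibration("wrist");im,D=get_image("wrist")
    cv2.imwrite(f"pics/{tag}.png",im[:,:,::-1]);np.savez(tag,im=im,D=D)
    T=R.from_quat(s["ee_rot"]).as_matrix();p=s["position"];W=cloud(c,D);X=(W-p)@T
    print("pos",p.round(1),"z axis",T[:,2].round(3),"yaw x",np.degrees(np.arctan2(T[1,0],T[0,0])).round(2),"F",s["contact_force"].round(1))
    return s,c,im,D,T,p,W,X
E
python3 - <<'E'
from rel import *
s,c,im,D,T,p,W,X=rel("w3")
# handle (tool frame): z -30..10, |y|<20, |x|<15
h=(np.abs(X[...,1])<20)&(np.abs(X[...,0])<14)&(X[...,2]>-40)&(X[...,2]<60)&(D>0)
v,u=np.nonzero(h);print("handle",h.sum(),u.min(),u.max(),v.min(),v.max())
P=X[h];
for z in range(-30,60,6):
    k=(P[:,2]>=z)&(P[:,2]<z+6)
    if k.sum()>3:print(z+3,k.sum(),P[k,0].min().round(1),np.median(P[k,0]).round(1),P[k,0].max().round(1),"y",P[k,1].min().round(1),P[k,1].max().round(1))
# bar in world
m=(np.hypot(W[...,0]-620,W[...,1]-114)<60)&(W[...,2]>188)&(W[...,2]<235)&(D>0)&(X[...,0]>25)
P=W[m];print("bar",len(P))
b=np.array([-.955,.297]);n=np.array([.297,.955])
t=(P[:,:2]-[608.5,118])@b;l=(P[:,:2]-[608.5,118])@n
for a in np.arange(-60,36,8):
    k=(t>=a)&(t<a+8)
    if k.sum()>3:print(round(a+4),k.sum(),"lat",l[k].min().round(1),np.median(l[k]).round(1),l[k].max().round(1),"z",np.percentile(P[k,2],90).round(1))
print(t.min(),t.max())
cv2.imwrite("pics/w3c.png",cv2.resize(im[40:400,220:420,::-1],None,fx=1.6,fy=1.6,interpolation=2))
E
```

```text
pos [542.6 140.  315.4] z axis [ 0.  0. -1.] yaw x -17.35 F [ 1.1 -0.1 -0.8]
handle 9814 254 384 263 404
-27 1231 -8.4 1.5 14.0 y -20.0 20.0
-21 1803 -11.3 2.4 12.9 y -19.8 20.0
-15 790 -12.0 3.0 12.0 y -19.4 18.7
-9 630 -2.6 5.0 11.9 y -19.6 20.0
-3 1041 -4.4 2.2 11.7 y -19.4 20.0
3 688 0.9 2.7 11.8 y -19.3 19.8
9 613 -2.2 2.5 11.9 y -19.4 19.9
15 434 1.2 2.4 11.4 y -19.3 18.6
21 306 1.2 2.2 3.1 y -13.0 12.3
27 287 1.4 2.2 3.2 y -13.2 12.8
33 255 1.4 2.2 2.9 y -13.1 13.0
39 238 1.5 2.2 3.1 y -12.8 13.0
45 216 1.4 2.2 2.9 y -12.8 13.0
51 191 1.4 2.1 2.7 y -12.8 13.2
57 183 1.5 2.1 2.8 y -12.6 13.2
bar 2136
-56 195 lat -3.4 1.2 6.4 z 200.3
-48 207 lat -3.5 1.2 5.7 z 200.5
-40 196 lat -3.5 1.2 5.8 z 200.5
-32 197 lat -3.6 1.2 5.9 z 200.6
-24 191 lat -3.6 1.2 6.0 z 200.3
-16 194 lat -3.7 1.2 6.0 z 200.4
-8 170 lat -3.7 1.2 6.1 z 200.5
0 171 lat -3.7 1.2 6.1 z 203.9
8 195 lat -3.7 1.2 6.1 z 210.1
16 201 lat -3.6 1.3 6.0 z 216.6
24 186 lat -3.4 1.3 6.0 z 221.0
32 27 lat -2.8 1.3 4.6 z 220.4
-60.71261426618677 30.66063645334363
```

View pics/w3c.png

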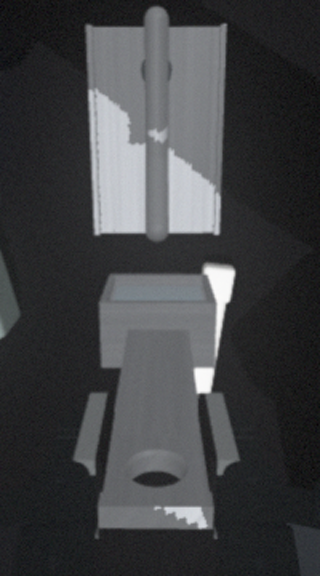

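```bash
cat > plan.py <<'E'
from rel import *
B=np.array([608.9,119.1,195.3]);b=np.array([-.955,.298,0]);n=np.array([.298,.955,0]);z=np.array([0,0,1.])
a=np.radians(38);u=b*np.cos(a)+z*np.sin(a)
EYE=np.array([-0.8,0.05,-10.])
Rup=np.array([[.955,-.298,0],[-.298,-.955,0],[0,0,-1]]).T  # columns tool x,y,z
Rup=np.c_[-b,-n,-z]
def pose(along,tilt,off=0):
    "along>0: on tip axis; <0: on level. off: eye offset up along the dipper"
    Rm=R.from_rotvec(n*np.radians(tilt)).as_matrix()@Rup
    E=B+(u*along if along>0 else -b*(-along))+off*(-Rm[:,2])
    return E-Rm@EYE,Rm
def deltas(wps,p0,R0):
    for w in wps:
        p,Rm=pose(*w);rv=np.degrees(R.from_matrix(Rm@R0.T).as_rotvec())
        print(w,"T cm",((p-p0)/10).round(2),"rot",rv.round(1))
E
python3 - <<'E'
import plan
from plan import *
z=np.load("w3.npz");s=read_state();c=get_calibration("wrist");T=R.from_quat(s["ee_rot"]).as_matrix();p=s["position"]
X=(cloud(c,z["D"])-p)@T
k=(np.abs(X[...,1])<11)&(np.abs(X[...,0]+.8)<2)&(X[...,2]<-5)&(X[...,2]>-40);zt=np.median(X[k][:,2]);print("top z",zt,k.sum(),X[k][:,2].std())
plan.EYE[2]=zt+15;print(plan.EYE, "world eye z",(p+T@plan.EYE)[2])
deltas([(60,0),(60,36),(45,36)],p,T)
E
```

```text
top z -24.14283706808989 622 5.3473561573631505
[-0.8         0.05       -9.14283707] world eye z 324.53532738221577
(60, 0) T cm [ 2.19 -0.71 -9.23] rot [-0.  0.  0.]
(60, 36) T cm [ 1.67 -0.54 -9.1 ] rot [10.7 34.4  0. ]
(45, 36) T cm [  2.79  -0.9  -10.03] rot [10.7 34.4  0. ]
```

```bash
sed -i 's/-10\.\])/-9.1])/' plan.py
python3 -m creep '{"translation":[[0.4,-0.1,0],[0.8,-0.2,0],[1.2,-0.4,-2],[1.7,-0.5,-5],[1.7,-0.5,-8],[1.7,-0.5,-9.1],[1.7,-0.5,-9.1],[1.7,-0.5,-9.1]],"delta_rot":[[3,9.5,0],[6,19,0],[9,28.5,0],[10.7,34.4,0],[10.7,34.4,0],[10.7,34.4,0],[10.7,34.4,0],[10.7,34.4,0]],"hand":[2,2,2,2,2,2,2,2]}'
python3 -m creep '{"translation":[[0,0,0],[0,0,0]],"delta_rot":[[0,0,0],[0,0,0]],"hand":[2,2]}'
python3 - <<'E'
from plan import *
s,c,im,D,T,p,W,X=rel("w4")
k=(np.abs(X[...,1])<11)&(np.abs(X[...,0]+.8)<2)&(X[...,2]<-15)&(X[...,2]>-32);print("top z",np.percentile(X[k][:,2],[10,50,90]),k.sum())
# handle face x
k=(np.abs(X[...,1])<13)&(np.abs(X[...,0])<6)&(X[...,2]>21)&(X[...,2]<50);print("face x",np.median(X[k][:,0]), X[k][:,1].min(),X[k][:,1].max())
# bar
m=(np.hypot(W[...,0]-620,W[...,1]-114)<60)&(W[...,2]>188)&(W[...,2]<235)&(D>0)&(X[...,0]>12)
P=W[m]-B;t=P@b;l=P@n
for a in np.arange(-60,36,8):
    k=(t>=a)&(t<a+8)
    if k.sum()>3:print(round(a+4),k.sum(),"lat",l[k].min().round(1),np.median(l[k]).round(1),l[k].max().round(1),"z",np.percentile(P[k,2],90).round(1))
E=p+T@EYE;q=E-B;print("eye: along",q@u,"lat",q@n,"perp",q@np.cross(n,u), "tmax",t.max())
k=t>6;d=P[k];perp=d@np.cross(n,u);print("tip perp top/bot",np.percentile(perp,[1,99]))
deltas([(60,36),(42,36),(35,36)],p,T)
cv2.imwrite("pics/w4c.png",im[40:400,170:470,::-1])
E
```

```text
clock: 7.05
position: [560.1, 135.9, 226.2]
ee_rot: [0.941, -0.142, -0.304, -0.047]
contact_force: [0.9, 0.6, -1.7]
gripper_width: 25.0
grasp_force: 59.2
clock: 7.3
position: [559.7, 135.9, 225.3]
ee_rot: [0.94, -0.143, -0.305, -0.047]
contact_force: [-0.3, 0.7, -1.7]
gripper_width: 25.0
grasp_force: 59.2
pos [559.7 135.9 225.3] z axis [-0.56   0.175 -0.81 ] yaw x -17.22 F [-0.3  0.7 -1.7]
top z [-24.94148701 -24.27598674 -23.6268247 ] 556
face x 2.3036713564671087 -12.96467411373229 12.992985260894667
-56 1745 lat -4.4 0.6 5.5 z 5.1
-48 1435 lat -4.4 0.6 5.4 z 5.2
-40 1111 lat -4.6 0.5 5.4 z 5.1
-32 911 lat -4.6 0.5 5.4 z 5.0
-24 734 lat -4.6 0.5 5.4 z 5.1
-16 600 lat -4.6 0.5 5.3 z 5.1
-8 485 lat -4.7 0.4 5.2 z 5.1
0 744 lat -4.7 0.3 5.3 z 9.0
8 732 lat -4.6 0.3 5.3 z 15.3
16 690 lat -4.8 0.2 5.0 z 21.5
24 419 lat -4.8 0.5 5.1 z 25.4
eye: along 60.554955553592336 lat 1.2993702340401203 perp 0.7120485052461447 tmax 33.69668088011261
tip perp top/bot [1.24935802 6.63412675]
(60, 36) T cm [-0.04 -0.12 -0.09] rot [-0.   0.1 -0.1]
(42, 36) T cm [ 1.31 -0.55 -1.2 ] rot [-0.   0.1 -0.1]
(35, 36) T cm [ 1.84 -0.71 -1.63] rot [-0.   0.1 -0.1]
```

View pics/w4c.png

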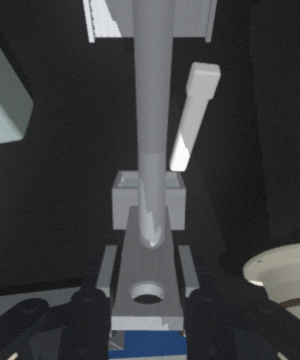

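The view shows the tip at crop (150,243), just ahead of the eye at (148,293), a little to the right of it. I'll refine the perpendicular offset along the bar's crest.

```bash
python3 - <<'E'
from plan import *
d=np.load("w4.npz");s=read_state();c=get_calibration("wrist");T=R.from_quat(s["ee_rot"]).as_matrix();p=s["position"];W=cloud(c,d["D"])
X=(W-p)@T;P=W-B;al=P@u;l=P@n;pe=P@np.cross(n,u);t=P@b
m=(np.abs(l-.3)<1.2)&(X[...,0]>12)&(pe>0)&(pe<12)
for a in range(4,44,4):
    k=m&(al>=a)&(al<a+4);
    if k.sum()>3:print(a+2,k.sum(),np.percentile(pe[k],[10,50,90]).round(2))
k=m&(t<-8)&(t>-40)&(P[...,2]>0)&(P[...,2]<9);print("level z",np.percentile(P[...,2][k],[10,50,90]))
# hole: dark/missing face pixels: points inside handle outline whose x is well behind face
v,u_=np.nonzero((np.abs(X[...,1])<11)&(np.abs(X[...,0]-2.3)<1.5)&(X[...,2]>-24)&(X[...,2]<20))
print("face px",len(v))
# cast rays onto face plane x=2.3 (tool)
r=rays(c,np.array([[i%640,i//640] for i in range(640*480)]))@att(c).T@T;o=(np.array(c["xyz"])-p)@T
q=o+r*((2.3-o[0])/r[:,0])[:,None];q=q.reshape(480,640,3)
hole=(np.abs(q[...,1])<10)&(q[...,2]>-20)&(q[...,2]<4)&(X[...,0]<0.6)
print("hole",hole.sum(),"y",q[hole][:,1].min(),q[hole][:,1].max(),"z",q[hole][:,2].min(),q[hole][:,2].max())
E
```

```text
6 81 [4.49 5.42 6.08]
10 78 [4.57 5.33 6.02]
14 74 [4.6  5.34 6.16]
18 72 [4.69 5.33 6.1 ]
22 62 [4.73 5.32 6.19]
26 64 [4.63 5.29 5.88]
30 59 [4.54 5.19 5.97]
34 53 [4.33 4.98 5.91]
38 8 [2.42 3.24 3.6 ]
level z [3.93770247 4.45161978 5.08295294]
face px 2708
hole 493 y -7.031922038401932 6.17127347724424 z -16.58978225130309 -3.905378521489226
```

```bash
sed -i 's/^EYE=.*/EYE=np.array([-0.8,-0.2,-9.4]);B=B+0.3*n+0.2*np.cross(n,u)/' plan.py; python3 - <<'E'
from plan import *
s=read_state();deltas([(60,36),(48,36),(42,36),(36,36),(30,36)],s["position"],R.from_quat(s["ee_rot"]).as_matrix())
E
```

```text
(60, 36) T cm [-0.04 -0.11 -0.06] rot [-0.   0.1 -0.1]
(48, 36) T cm [ 0.86 -0.4  -0.8 ] rot [-0.   0.1 -0.1]
(42, 36) T cm [ 1.31 -0.54 -1.17] rot [-0.   0.1 -0.1]
(36, 36) T cm [ 1.77 -0.68 -1.54] rot [-0.   0.1 -0.1]
(30, 36) T cm [ 2.22 -0.82 -1.91] rot [-0.   0.1 -0.1]
```

```bash
python3 -m creep '{"translation":[[0,-0.11,-0.06],[0.43,-0.25,-0.43],[0.86,-0.4,-0.8],[0.86,-0.4,-0.8],[0.86,-0.4,-0.8]],"delta_rot":[[0,0,0],[0,0,0],[0,0,0],[0,0,0],[0,0,0]],"hand":[2,2,2,2,2]}'
python3 - <<'E'
from plan import *
s,c,im,D,T,p,W,X=rel("w5");q=p+T@EYE-B;print("eye: along",q@u,"lat",q@n,"perp",q@np.cross(n,u))
P=W-B;al=P@u;l=P@n;pe=P@np.cross(n,u)
m=(al>8)&(al<34)&(pe>1)&(pe<9)&(np.abs(l)<9)&(X[...,0]>6)
print("bar lat",np.percentile(l[m],[1,99]), "crest perp",np.median(pe[m&(np.abs(l)<1.2)]))
deltas([(48,36),(42,36),(36,36),(30,36)],p,T)
E
```

```text
clock: 7.98
position: [568.2, 131.6, 216.1]
ee_rot: [0.94, -0.143, -0.306, -0.046]
contact_force: [0.8, 0.0, -1.2]
gripper_width: 24.6
grasp_force: 59.3
pos [568.2 131.6 216.1] z axis [-0.562  0.175 -0.809] yaw x -17.3 F [ 0.8  0.  -1.2]
eye: along 47.436157188067554 lat -0.22421245816970448 perp -0.6629529923266659
bar lat [-4.76907341  4.74743614] crest perp 5.373265198405277
(48, 36) T cm [0.   0.02 0.09] rot [ 0. -0. -0.]
(42, 36) T cm [ 0.45 -0.12 -0.28] rot [ 0. -0. -0.]
(36, 36) T cm [ 0.91 -0.26 -0.65] rot [ 0. -0. -0.]
(30, 36) T cm [ 1.36 -0.4  -1.02] rot [ 0. -0. -0.]
```

```bash
python3 -m creep '{"translation":[[0.02,0.02,0.1],[0.25,-0.05,-0.08],[0.47,-0.12,-0.26],[0.7,-0.19,-0.45],[0.93,-0.26,-0.63],[0.93,-0.26,-0.63]],"delta_rot":[[0,0,0],[0,0,0],[0,0,0],[0,0,0],[0,0,0],[0,0,0]],"hand":[2,2,2,2,2,2]}'
python3 - <<'E'
from plan import *
s,c,im,D,T,p,W,X=rel("w6");q=p+T@EYE-B;print("eye: along",q@u,"lat",q@n,"perp",q@np.cross(n,u))
P=W-B;al=P@u;l=P@n;pe=P@np.cross(n,u)
m=(al>8)&(al<30)&(pe>1)&(pe<9)&(np.abs(l)<9)&(X[...,0]>6)
print("bar lat",np.percentile(l[m],[1,99]), "crest perp",np.median(pe[m&(np.abs(l)<1.2)]))
deltas([(36,36),(30,36),(22,36),(14,36)],p,T)
cv2.imwrite("pics/w6c.png",cv2.resize(im[200:400,220:420,::-1],None,fx=2,fy=2))
E
```

```text
clock: 8.78
position: [577.6, 129.0, 209.6]
ee_rot: [0.94, -0.143, -0.306, -0.046]
contact_force: [-0.0, -0.0, -1.7]
gripper_width: 24.9
grasp_force: 59.3
pos [577.6 129.  209.6] z axis [-0.562  0.175 -0.808] yaw x -17.31 F [-0.  -0.  -1.7]
eye: along 35.796075935910366 lat 0.03669373270938969 perp 0.19865289537190023
bar lat [-4.90232053  4.77271952] crest perp 5.304381052655611
(36, 36) T cm [-0.03  0.01 -0.  ] rot [ 0. -0. -0.]
(30, 36) T cm [ 0.42 -0.14 -0.37] rot [ 0. -0. -0.]
(22, 36) T cm [ 1.02 -0.32 -0.86] rot [ 0. -0. -0.]
(14, 36) T cm [ 1.63 -0.51 -1.36] rot [ 0. -0. -0.]
```

View pics/w6c.png

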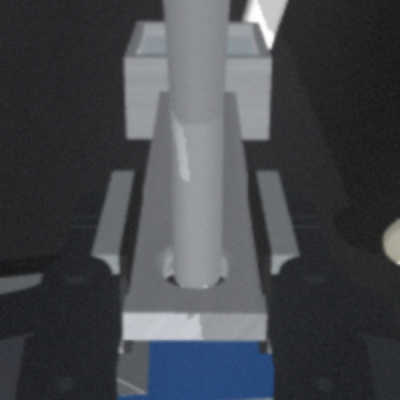

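The bar's tip is inside the eye, centred at crop (195,275), with no force. I'll slide it on.

```bash
python3 -m creep '{"translation":[[0.2,-0.07,-0.19],[0.42,-0.14,-0.37],[0.62,-0.2,-0.53],[0.82,-0.26,-0.7],[1.02,-0.32,-0.86],[1.22,-0.38,-1.02],[1.42,-0.44,-1.19],[1.42,-0.44,-1.19]],"delta_rot":[[0,0,0],[0,0,0],[0,0,0],[0,0,0],[0,0,0],[0,0,0],[0,0,0],[0,0,0]],"hand":[2,2,2,2,2,2,2,2]}'
python3 - <<'E'
from plan import *
s=read_state();p=s["position"];T=R.from_quat(s["ee_rot"]).as_matrix();q=p+T@EYE-B;print("eye: along",q@u,"lat",q@n,"perp",q@np.cross(n,u))
deltas([(16,36),(12,34),(8,30),(4,25),(.1,19),(-4,14),(-8,10),(-12,5),(-16,0),(-20,0)],p,T)
E
```

```text
clock: 9.82
position: [591.7, 124.6, 197.8]
ee_rot: [0.94, -0.143, -0.306, -0.046]
contact_force: [-1.1, 0.6, -2.2]
gripper_width: 24.9
grasp_force: 59.3
eye: along 16.845673110793918 lat 0.08509974513847274 perp 0.01017261349445775
(16, 36) T cm [ 0.06 -0.03 -0.05] rot [ 0. -0. -0.]
(12, 34) T cm [ 0.39 -0.13 -0.32] rot [-0.6 -1.9 -0. ]
(8, 30) T cm [ 0.75 -0.24 -0.59] rot [-1.8 -5.8 -0. ]
(4, 25) T cm [ 1.12 -0.36 -0.87] rot [ -3.3 -10.5  -0. ]
(0.1, 19) T cm [ 1.5  -0.48 -1.14] rot [ -5.1 -16.3  -0. ]
(-4, 14) T cm [ 1.97 -0.62 -1.16] rot [ -6.5 -21.   -0. ]
(-8, 10) T cm [ 2.41 -0.76 -1.17] rot [ -7.7 -24.9  -0. ]
(-12, 5) T cm [ 2.87 -0.91 -1.17] rot [ -9.2 -29.6  -0. ]
(-16, 0) T cm [ 3.33 -1.05 -1.17] rot [-10.7 -34.4  -0. ]
(-20, 0) T cm [ 3.72 -1.17 -1.17] rot [-10.7 -34.4  -0. ]
```

```bash
python3 -m creep '{"translation":[[0.22,-0.08,-0.18],[0.39,-0.13,-0.32],[0.57,-0.19,-0.46],[0.75,-0.24,-0.59],[0.94,-0.3,-0.73],[1.12,-0.36,-0.87],[1.31,-0.42,-1.0],[1.5,-0.48,-1.12]],"delta_rot":[[-0.3,-1,0],[-0.6,-1.9,0],[-1.2,-3.8,0],[-1.8,-5.8,0],[-2.5,-8.2,0],[-3.3,-10.5,0],[-4.2,-13.4,0],[-5.1,-16.3,0]],"hand":[2,2,2,2,2,2,2,2]}'
python3 - <<'E'
from plan import *
s=read_state();p=s["position"];T=R.from_quat(s["ee_rot"]).as_matrix();q=p+T@EYE-B;print("eye b,n,z",q@b,q@n,q[2],s["contact_force"],s["wrist_torque"])
deltas([(-.01,19),(-4,14),(-8,10),(-12,5),(-16,0),(-20,0),(-20,0,-1)],p,T)
E
```

```text
clock: 10.82
position: [606.6, 119.9, 187.0]
ee_rot: [0.975, -0.148, -0.162, -0.024]
contact_force: [-0.2, 0.1, -1.3]
gripper_width: 25.3
grasp_force: 59.2
eye b,n,z 0.2538547019141683 0.019724142155864433 0.7294752678961345 [-0.15342993  0.05767615 -1.31961125] [-0.21028165 -0.79288669  0.05348811]
(-0.01, 19) T cm [ 0.02 -0.01 -0.07] rot [ 0.1  0.2 -0.1]
(-4, 14) T cm [ 0.48 -0.15 -0.09] rot [-1.4 -4.6 -0.1]
(-8, 10) T cm [ 0.92 -0.29 -0.1 ] rot [-2.6 -8.4 -0.1]
(-12, 5) T cm [ 1.38 -0.43 -0.1 ] rot [ -4.1 -13.2  -0.1]
(-16, 0) T cm [ 1.85 -0.58 -0.1 ] rot [ -5.6 -18.   -0.1]
(-20, 0) T cm [ 2.23 -0.7  -0.1 ] rot [ -5.6 -18.   -0.1]
(-20, 0, -1) T cm [ 2.23 -0.7  -0.2 ] rot [ -5.6 -18.   -0.1]
```

```bash
python3 -m creep '{"translation":[[0.25,-0.08,-0.03],[0.48,-0.15,-0.06],[0.7,-0.22,-0.08],[0.92,-0.29,-0.1],[1.15,-0.36,-0.1],[1.38,-0.43,-0.1],[1.62,-0.51,-0.1],[1.85,-0.58,-0.1]],"delta_rot":[[-0.7,-2.3,0],[-1.4,-4.6,0],[-2,-6.5,0],[-2.6,-8.4,0],[-3.3,-10.8,0],[-4.1,-13.2,0],[-4.8,-15.6,0],[-5.6,-18,0]],"hand":[2,2,2,2,2,2,2,2]}'
python3 -m creep '{"translation":[[0.2,-0.06,0],[0.38,-0.12,0],[0.38,-0.12,0]],"delta_rot":[[0,0,0],[0,0,0],[0,0,0]],"hand":[2,2,2]}'
python3 - <<'E'
from plan import *
s,c,im,D,T,p,W,X=rel("w7");q=p+T@EYE-B;print("eye b,n,z",q@b,q@n,q[2],s["wrist_torque"])
deltas([(-20,0),(-20,0,-1.2)],p,T)
sc,_=get_image("scene")
cv2.imwrite("pics/w7c.png",np.hstack([cv2.resize(im[200:400,220:420,::-1],(400,400)),cv2.resize(sc[150:290,310:450,::-1],(400,400))]))
E
```

```text
clock: 11.82
position: [624.9, 114.1, 186.1]
ee_rot: [0.989, -0.15, -0.0, 0.0]
contact_force: [-0.1, -0.2, -2.3]
gripper_width: 24.9
grasp_force: 59.2
clock: 12.2
position: [629.4, 112.8, 185.8]
ee_rot: [0.989, -0.151, -0.001, 0.0]
contact_force: [0.3, 0.4, -1.7]
gripper_width: 25.1
grasp_force: 59.2
pos [629.4 112.8 185.8] z axis [-0.002  0.    -1.   ] yaw x -17.32 F [ 0.3  0.4 -1.7]
eye b,n,z -20.52602558829316 -0.012016785731527868 -0.26270023619528615 [0.01380465 0.04597109 0.01439648]
(-20, 0) T cm [-0.05  0.02  0.03] rot [-0.  -0.1 -0. ]
(-20, 0, -1.2) T cm [-0.05  0.02 -0.09] rot [-0.  -0.1 -0. ]
```

View pics/w7c.png

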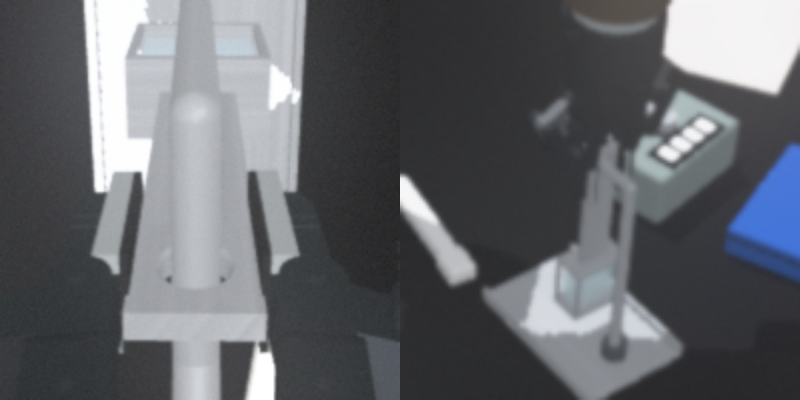

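The eye is fully on the level bar, centred at crop (197,265), and the dipper is upright. I'll lower it slightly, open, then rise clear.

```bash
python3 -m creep '{"translation":[[0,0,-0.06],[0,0,-0.13],[0,0,-0.13],[0,0,-0.13],[0,0,-0.13],[0,0,-0.13],[0,0,-0.13]],"delta_rot":[[0,0,0],[0,0,0],[0,0,0],[0,0,0],[0,0,0],[0,0,0],[0,0,0]],"hand":[2,2,2.8,3.6,5,6.5,8.5]}'
python3 -m creep '{"translation":[[0,0,0],[0,0,0],[0,0,0],[0,0,0],[0,0,0]],"delta_rot":[[0,0,0],[0,0,0],[0,0,0],[0,0,0],[0,0,0]],"hand":[8.5,8.5,8.5,8.5,8.5]}'
python3 -m creep '{"translation":[[0,0,0.5],[0,0,1.5],[0,0,4],[0,0,8],[0,0,12],[0,0,14],[0,0,14],[0,0,14]],"delta_rot":[[0,0,0],[0,0,0],[0,0,0],[0,0,0],[0,0,0],[0,0,0],[0,0,0],[0,0,0]],"hand":[8.5,8.5,8.5,8.5,8.5,8.5,8.5,8.5]}'
python3 - <<'E'
from plan import *
s,c,im,D,T,p,W,X=rel("w8")
# dipper handle and counter post
P=W-B;t=P@b;l=P@n
m=(np.abs(l)<20)&(t>-30)&(t<-5)&(P[...,2]<20)&(P[...,2]>6);print("handle top",m.sum(),np.median(t[m]),np.median(l[m]),np.percentile(P[...,2][m],95))
cc=get_calibration("top");ti,tD=get_image("top");TW=cloud(cc,tD)
for nm,Wd in(("wrist",W),("top",TW)):
    m=(np.hypot(Wd[...,0]-505,Wd[...,1]-357)<40)&(Wd[...,2]>82)&(Wd[...,2]<104)
    if m.sum()>3:print(nm,"post",m.sum(),np.median(Wd[m],0))
    m=(np.hypot(Wd[...,0]-558,Wd[...,1]-325)<85)&(Wd[...,2]>48)&(Wd[...,2]<58)
    if m.sum()>20:print(nm,"counter",cv2.minAreaRect(Wd[m][:,:2].astype(np.float32)))
cv2.imwrite("pics/w8s.png",np.hstack([cv2.resize(im[:,:,::-1],(400,300)),cv2.resize(get_image("scene")[0][100:340,280:600,::-1],(400,300))]))
E
```

```text
clock: 13.18
position: [629.0, 112.9, 184.6]
ee_rot: [0.989, -0.15, -0.001, 0.0]
contact_force: [1.5, 0.8, -0.8]
gripper_width: 80.9
grasp_force: 0.0
clock: 13.8
position: [629.0, 112.9, 184.5]
ee_rot: [0.989, -0.15, -0.001, 0.0]
contact_force: [0.4, 0.4, -0.1]
gripper_width: 84.7
grasp_force: 0.0
clock: 14.8
position: [628.4, 112.9, 323.5]
ee_rot: [0.989, -0.15, -0.002, 0.0]
contact_force: [0.5, -0.6, -0.1]
gripper_width: 85.0
grasp_force: 0.0
pos [628.4 112.9 323.5] z axis [-0.004 -0.    -1.   ] yaw x -17.31 F [ 0.5 -0.6 -0.1]
handle top 337 -21.13435184894448 0.10366399982227686 13.461844299264936
wrist post 38 [512.70978021 360.64959866  91.94328053]
wrist counter ((562.95263671875, 326.42572021484375), (120.51669311523438, 89.10452270507812), 84.67652893066406)
top counter ((557.1735229492188, 302.5882568359375), (75.41082000732422, 86.95417022705078), 84.57533264160156)
```

View pics/w8s.png

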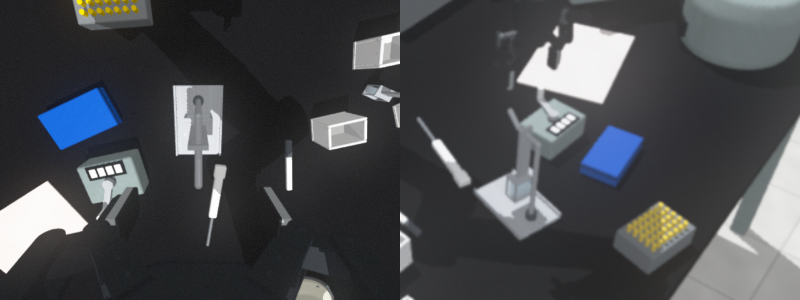

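The dipper hangs upright on the level bar: eye at -21 mm, 0.1 mm sideways. Next is the counter. I'll push the post with closed fingers along the counter's -y, starting from (506,399).

```bash
python3 -m creep '{"translation":[[-2.4,5.7,0],[-4.9,11.4,0],[-7.3,17.1,0],[-9.8,22.8,0],[-12.2,28.6,0],[-12.2,28.6,-3],[-12.2,28.6,-8],[-12.2,28.6,-8]],"delta_rot":[[0,0,4],[0,0,8],[0,0,12.2],[0,0,12.2],[0,0,12.2],[0,0,12.2],[0,0,12.2],[0,0,12.2]],"hand":[5,3,0,0,0,0,0,0]}'
python3 - <<'E'
from plan import *
s,c,im,D,T,p,W,X=rel("w9")
m=(np.hypot(W[...,0]-505,W[...,1]-358)<30)&(W[...,2]>82)&(W[...,2]<104);print("post",m.sum(),np.median(W[m],0) if m.any() else 0)
m=(np.hypot(W[...,0]-560,W[...,1]-325)<85)&(W[...,2]>50)&(W[...,2]<58);print("counter",cv2.minAreaRect(W[m][:,:2].astype(np.float32)))
m=(np.abs(X[...,1])<25)&(np.abs(X[...,0])<14)&(X[...,2]>5)&(X[...,2]<22)
print("finger",m.sum(),X[m].min(0),X[m].max(0))
E
```

```text
clock: 15.95
position: [505.0, 397.3, 239.3]
ee_rot: [0.999, -0.044, -0.005, 0.005]
contact_force: [1.0, 0.3, 1.5]
gripper_width: 0.0
grasp_force: 0.0
pos [505.  397.3 239.3] z axis [-0.01  -0.009 -1.   ] yaw x -5.1 F [1.  0.3 1.5]
post 250 [507.71311258 361.05688618  93.70416351]
counter ((562.1510009765625, 327.4913635253906), (119.56076049804688, 90.1365737915039), 85.38497924804688)
finger 503 [  6.13740785 -13.77087355   5.00991496] [11.75253048 13.21139668 15.14675333]
```

```bash
python3 -m creep '{"translation":[[0.1,0,-5],[0.2,0,-10],[0.2,0,-13.5],[0.2,0,-14.7],[0.2,0,-14.7],[0,-1,-14.7],[-0.1,-1.8,-14.7],[-0.1,-1.8,-14.7]],"delta_rot":[[0,0,0],[0,0,0],[0,0,0],[0,0,0],[0,0,0],[0,0,0],[0,0,0],[0,0,0]],"hand":[0,0,0,0,0,0,0,0]}'
python3 -m creep '{"translation":[[-0.1,-1,0],[-0.2,-2,0],[-0.3,-3,0],[-0.4,-4,0],[-0.4,-4.7,0],[-0.45,-5.1,0]],"delta_rot":[[0,0,0],[0,0,0],[0,0,0],[0,0,0],[0,0,0],[0,0,0]],"hand":[0,0,0,0,0,0]}'
python3 -m creep '{"translation":[[0,-0.2,0],[0,-0.4,0]],"delta_rot":[[0,0,0],[0,0,0]],"hand":[0,0]}'
```

```text
clock: 17.0
position: [506.5, 380.8, 99.1]
ee_rot: [0.999, -0.045, 0.0, -0.001]
contact_force: [0.1, -0.4, 0.6]
gripper_width: -0.1
grasp_force: 0.1
clock: 17.75
position: [502.4, 329.9, 97.7]
ee_rot: [0.999, -0.044, 0.0, -0.0]
contact_force: [0.4, 3.3, -1.0]
gripper_width: -0.3
grasp_force: 1.6
clock: 18.0
position: [502.3, 326.5, 97.9]
ee_rot: [0.999, -0.044, -0.0, -0.0]
contact_force: [2.3, 3.9, -1.3]
gripper_width: 0.2
grasp_force: 1.8
```

```bash
python3 -m creep '{"translation":[[0,-0.1,0],[0,-0.2,0]],"delta_rot":[[0,0,0],[0,0,0]],"hand":[0,0]}'
python3 -m creep '{"translation":[[0,-0.1,0],[0,-0.2,0],[0,-0.2,0]],"delta_rot":[[0,0,0],[0,0,0],[0,0,0]],"hand":[0,0,0]}'
python3 - <<'E'
from plan import *
s,c,im,D,T,p,W,X=rel("w10")
m=(np.hypot(W[...,0]-502,W[...,1]-303)<35)&(W[...,2]>84)&(W[...,2]<100)&(X[...,0]>-30)
g=im.min(2);m2=m&(g>150)
print(m.sum(),m2.sum(),np.median(W[m2],0) if m2.any() else 0)
t,_=get_image("top");sc,_=get_image("scene")
cv2.imwrite("pics/w10s.png",np.hstack([cv2.resize(im[:,:,::-1],(400,300)),cv2.resize(sc[130:280,300:500,::-1],(400,300))]))
E
```

```text
clock: 18.25
position: [502.0, 324.5, 97.9]
ee_rot: [0.999, -0.044, -0.0, -0.0]
contact_force: [2.7, 3.8, -0.1]
gripper_width: 0.1
grasp_force: 2.0
clock: 18.62
position: [502.3, 323.6, 98.0]
ee_rot: [0.999, -0.044, 0.0, -0.002]
contact_force: [3.3, 6.7, -1.6]
gripper_width: 0.0
grasp_force: 3.4
pos [502.3 323.6  98. ] z axis [ 0.001  0.003 -1.   ] yaw x -5.06 F [ 3.3  6.7 -1.6]
1850 519 [502.64502515 303.82465903  94.07924577]
```

View pics/w10s.png

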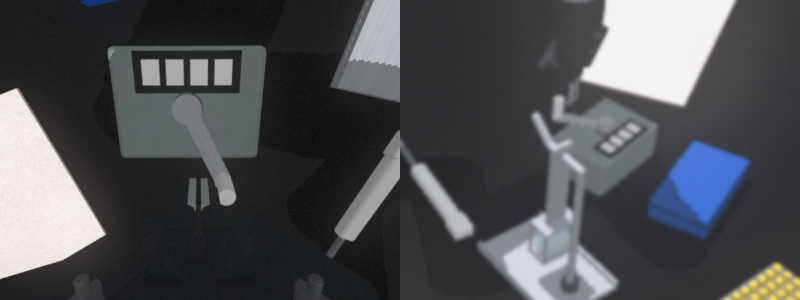

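The post is swung over to about (502.6,303.8), roughly 0.9 rad, and the force jumped, so it's at the stop. I'll press 1 mm more, back off, rise and verify.

```bash
python3 -m creep '{"translation":[[0,-0.1,0],[0,-0.1,0],[0.1,1.5,0],[0.3,4,0],[0.6,7,0],[0.7,8,0],[0.7,8,2],[0.7,8,6]],"delta_rot":[[0,0,0],[0,0,0],[0,0,0],[0,0,0],[0,0,0],[0,0,0],[0,0,0],[0,0,0]],"hand":[0,0,0,0,0,0,0,0]}'
python3 -m creep '{"translation":[[0,0,5],[0,0,10],[0,0,13],[0,0,13],[0,0,13],[0,0,13]],"delta_rot":[[0,0,0],[0,0,0],[0,0,0],[0,0,0],[0,0,0],[0,0,0]],"hand":[0,0,0,0,0,0]}'
python3 - <<'E'
from plan import *
s,c,im,D,T,p,W,X=rel("w11")
m=(np.hypot(W[...,0]-505,W[...,1]-358)<30)&(W[...,2]>84)&(W[...,2]<104);print("post",m.sum(),np.median(W[m],0) if m.any() else 0)
cc=get_calibration("scene");sc,sD=get_image("scene");SW=cloud(cc,sD);P=SW-B;t=P@b;l=P@n
m=(np.abs(l)<16)&(t>-32)&(t<-8)&(P[...,2]>8)&(P[...,2]<22);print("handle top",m.sum(),np.median(t[m]),np.median(l[m]),np.percentile(P[...,2][m],[50,95]))
cv2.imwrite("pics/w11s.png",np.hstack([cv2.resize(im[:,:,::-1],(400,300)),cv2.resize(sc[:,:,::-1],(400,300))]))
E
```

```text
clock: 19.77
position: [506.6, 399.6, 155.2]
ee_rot: [0.999, -0.045, -0.004, 0.004]
contact_force: [0.6, 1.5, 1.0]
gripper_width: -0.1
grasp_force: 0.0
clock: 20.52
position: [507.9, 401.1, 285.5]
ee_rot: [0.999, -0.045, -0.002, 0.002]
contact_force: [-0.7, -0.2, -0.1]
gripper_width: 0.3
grasp_force: 0.0
pos [507.9 401.1 285.5] z axis [-0.005 -0.004 -1.   ] yaw x -5.12 F [-0.7 -0.2 -0.1]
post 176 [507.16329117 360.93247411  93.77664426]
handle top 42 -20.941153875619637 -3.304383585553938 [12.68556979 14.65896339]
```

View pics/w11s.png

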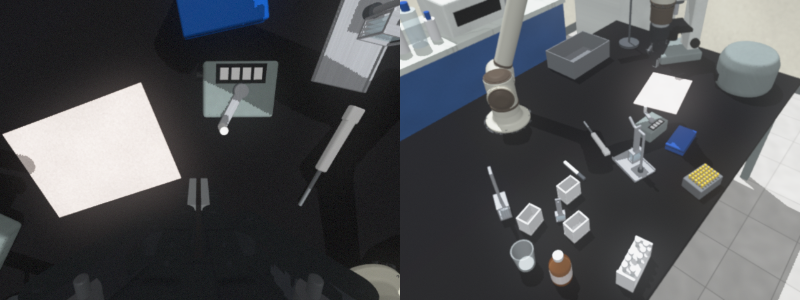

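The lever is back at rest with its post at (507,361), as before. The dipper still hangs on the hook, and everything else stands where it was. Handing in.

```bash
python3 -c "from bench import job_done; print(job_done())"
```

```text
the job is handed in; nothing more can be done
None
```

The dipper hangs upright and released on the level part of the hook, the counter's lever was swung to its stop and sprang back, and the job is handed in at about 21 s; no verdict came back.

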